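# Load the grey scale on the optical rail in order of shade

### The arm

A 6-joint arm with a two-finger parallel gripper is mounted at the origin on a cart in front of the work surface, level with it; the furniture and walls round the work are solid. World frame = base frame: x ahead of the robot, y to its left, z up, the work surface at z = 0. Lengths are in mm, angles in rad, forces in N, time in s.
With the tool pointing down it reaches from about 275 to 825 mm from the base axis. Payload 4.9 kg.
Tool frame: the origin (TCP) lies at the very end of the fingers, on their centre line; the grasp point (between the pads) lies 19 mm behind it; z points along the fingers, y is the direction in which the jaws open and shut (so a half turn about z gives the same grasp; the last joint's range is limited). The gripper opens to 85 mm and grips with 20 to 120 N. Pads are 22 mm wide; open, the fingers measure 114 mm over their backs; the gripper's body (76 mm by 85 mm) begins 54 mm behind the grasp point. The pads swing forward as they close: fully open they stand 13 mm farther back than shut.
Start: joints at [-1.429, 0.326, -0.193, 1.052, 0, 1.437], TCP at [149.786, -529.228, 231.281] pointing down, gripper open.
Joint ranges: [-2.65, 2.65], [-0.97, 1.79], [-1.3, 1.35], [-1.93, 2.1], [-1.47, 1.37], [-3.14, 3.14]. Speed limits (rad/s): [2.57, 2.57, 3.14, 3.14, 3.14, 3.14].

### API

Orientations are given as [roll, pitch, yaw] about the fixed x, y, z axes, in that order (R = Rz(yaw) Ry(pitch) Rx(roll)).
In Python, from bench import bot, solve_ik, imaging gives the robot as it stands. Calls block until the motion is done:
- bot.move_ptp(position, orientation): joint-space move of the TCP to a pose.
- bot.movel(position, rot=None, max_speed=150, threshold=None): straight line of the TCP; rot=None keeps the orientation; max_speed is the mean speed in mm/s. With threshold (N) it stops when the force on the tool has changed by that much, and returns True; else False.
- bot.move_j(angles): joint-space move.
- bot.grip(opening, effort=None): opening from 0.0 (shut) to 1.0 (fully open); effort is the grip in N (None keeps the last); returns when the fingers have stopped.
- bot.dwell(seconds).
- solve_ik(position, orientation): joint angles nearest the present ones, or None.
- bot.get_state(): the state.
- imaging.capture(name): name is "scene" or "top" or "wrist"; returns the picture (400x640x3 uint8, blue, green, red); there is no depth.
- imaging.camera_model(name): a dict with "K" (3x3 intrinsics, pixels), "position" and "rotation" of the camera in the world. Camera axes: x right, y up, looking along -z (the intrinsics and any distortion apply to the point x, -y, -z); pixel columns grow to the right and rows downward; lengths in mm; the calibration is good to about 2 mm. A picture is of the moment at which its call begins: read the wrist's pose just before it. camera_model takes no time and is no camera call; for the wrist camera it gives the pose at the moment of the call.
A pose or a line that the arm cannot do raises bot.IKError and nothing moves.
- bot.sign_off(): hands the job in, once; it reports no verdict.
The state is a dict: "t": time; "qpos": joint angles; "joint_velocities": joint speeds; "effort": joint torques, N m; "tcp_pos": TCP position; "orientation": TCP orientation; "contact_force": force on the tool from outside, world axes, zero at the start; "wrist_torque": the same for the moment, N m; "opening": opening from 0.0 (shut) to 1.0 (fully open).
Only numpy, scipy, OpenCV 4.12 (cv2) and the standard library are available. Lean on these libraries where they do the work, as an engineer would, in place of code of your own. Each camera call takes 0.05 s, during which the arm holds its last target.

### The job

Set up the grey scale for the photometer's linearity check: put the four loose grey reflectance standards into the four empty riders on the rail in order of shade, so that the scale runs from the white reference at one end, lightest grey first, to the darkest grey beside the black light trap. Seat each one face up and flat on the floor of its cup, set it down rather than dropping it, and leave them all released.

Things in the scene. Friction and masses are not known exactly. Their poses are not given: they have to be found in the camera images.
- std_pale_center (a point): Loose grey reflectance standard, the lightest: pale grey face. Upright round dark housing 44 mm in diameter and 26 mm high, 60 to 130 g, its flat grey face (36 mm across) on top, under-edge chamfered 2.5 mm; it stands on the worktop. The point is its centre, 13 mm above its underside; z up through the face.
- std_light_center (a point): Loose grey reflectance standard, the second lightest: medium grey face. Upright round dark housing 44 mm in diameter and 26 mm high, 60 to 130 g, its flat grey face (36 mm across) on top, under-edge chamfered 2.5 mm; it stands on the worktop. The point is its centre, 13 mm above its underside; z up through the face.
- std_mid_center (a point): Loose grey reflectance standard, the second darkest: dark grey face. Upright round dark housing 44 mm in diameter and 26 mm high, 60 to 130 g, its flat grey face (36 mm across) on top, under-edge chamfered 2.5 mm; it stands on the worktop. The point is its centre, 13 mm above its underside; z up through the face.
- std_dark_center (a point): Loose grey reflectance standard, the darkest: nearly black face. Upright round dark housing 44 mm in diameter and 26 mm high, 60 to 130 g, its flat grey face (36 mm across) on top, under-edge chamfered 2.5 mm; it stands on the worktop. The point is its centre, 13 mm above its underside; z up through the face.
- rider_a_seat (a point): One of four identical empty grey riders with a blue round cup, fixed on the rail, in any order along it. The point is the centre of its cup's flat floor, 29 mm above the worktop; x across the rail, z up. Cup: 50 mm wide at the floor, flaring to 57 mm at the rim 7 mm above; 64 mm outside. Seated, a standard's upper 19 mm stand above the rim: hold that part, across the rail, to keep clear of rim and neighbours.
- rider_b_seat (a point): One of four identical empty grey riders with a blue round cup, fixed on the rail, in any order along it. The point is the centre of its cup's flat floor, 29 mm above the worktop; x across the rail, z up. Cup: 50 mm wide at the floor, flaring to 57 mm at the rim 7 mm above; 64 mm outside. Seated, a standard's upper 19 mm stand above the rim: hold that part, across the rail, to keep clear of rim and neighbours.
- rider_c_seat (a point): One of four identical empty grey riders with a blue round cup, fixed on the rail, in any order along it. The point is the centre of its cup's flat floor, 29 mm above the worktop; x across the rail, z up. Cup: 50 mm wide at the floor, flaring to 57 mm at the rim 7 mm above; 64 mm outside. Seated, a standard's upper 19 mm stand above the rim: hold that part, across the rail, to keep clear of rim and neighbours.
- rider_d_seat (a point): One of four identical empty grey riders with a blue round cup, fixed on the rail, in any order along it. The point is the centre of its cup's flat floor, 29 mm above the worktop; x across the rail, z up. Cup: 50 mm wide at the floor, flaring to 57 mm at the rim 7 mm above; 64 mm outside. Seated, a standard's upper 19 mm stand above the rim: hold that part, across the rail, to keep clear of rim and neighbours.
- white_ref_top (a point): White reference fixed at one end (either end) of the rail: same housing, white face, two steel clips. The point is the centre of its face, 52 mm above the worktop. The rail is a fixed aluminium bar 470 x 50 mm, top 18 mm high; on it, in one straight line, stand the white reference, the four riders 70 to 90 mm apart, and the light trap.
- light_trap_top (a point): Black light trap, fixed in the rider at the other end of the rail: a black tube 48 mm in diameter with a deep mouth. The point is the centre of its mouth, 56 mm above the worktop.

How it is judged:
By the outcome, as a careful person would: the job done as asked, in the order asked, and still so for the second after the job is handed in, with the robot touching nothing.
It also fails if it takes over 93 s, if anything falls off the work surface, if the arm or the gripper's body presses on something with over 40 N, if the wrist force passes 120 N, or if a joint passes its speed limit or range.

## Working session

There is one attempt and no reset: what is moved stays moved. The work goes in short steps, each a Python script; the robot and the scene stay as the last script left them, time stands still between calls to the robot, and variables do not carry over. Pictures are saved under pics/ and viewed, and the job is handed in when it is done.

```bash
ls; mkdir -p pics; python3 - <<'E'
from bench import bot, solve_ik, imaging
import cv2
for n in ["scene","top","wrist"]:
    m=imaging.camera_model(n); print(n,m)
    cv2.imwrite(f"pics/{n}0.png",imaging.capture(n))
print(bot.get_state())
E
```

```text
pics
scene {'K': array([[421.06580035,   0.        , 321.35111098],
       [  0.        , 421.06580035, 206.17253287],
       [  0.        ,   0.        ,   1.        ]]), 'position': array([ 235.65202545, -686.13125911,  506.70722075]), 'rotation': array([ 1.05359399,  0.02101782, -0.45843689])}
top {'K': array([[373.02941598,   0.        , 317.10653274],
       [  0.        , 373.02941598, 197.61744891],
       [  0.        ,   0.        ,   1.        ]]), 'position': array([362.27008075,  14.7003925 , 910.93477341]), 'rotation': array([ 0.23612331,  0.00447947, -1.68846419])}
wrist {'K': array([[280.36285795,   0.        , 319.26496119],
       [  0.        , 280.36285795, 200.06247865],
       [  0.        ,   0.        ,   1.        ]]), 'position': array([ 217.39358125, -509.62074416,  373.02677522]), 'rotation': array([-0.28251734,  0.00229506, -1.29438774])}
{'t': 0.15, 'qpos': array([-1.42917636e+00,  3.26773050e-01, -1.93376346e-01,  1.05198057e+00,
       -9.54878517e-06,  1.43658773e+00]), 'joint_velocities': array([ 0.00191215, -0.0019784 ,  0.00295152, -0.00059189, -0.0009759 ,
       -0.00064729]), 'effort': array([-7.35334215e-04, -4.43705392e+01,  2.62664562e+01,  1.04973165e-02,
       -1.77862553e-04, -1.49984891e-05]), 'tcp_pos': array([ 149.72940777, -528.76282112,  230.67360904]), 'orientation': array([-3.14026973e+00, -1.68985898e-04,  2.75828455e-01]), 'contact_force': array([-0.33392806,  0.58701801, -0.98758943]), 'wrist_torque': array([0.00041203, 0.07495187, 0.00947035]), 'opening': 1.0046903966262248}
```

View pics/top0.png

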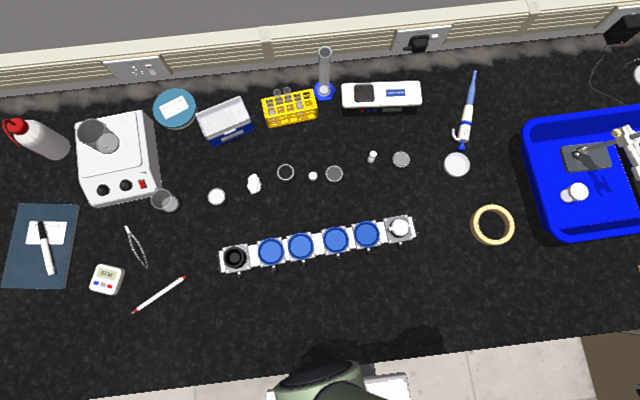

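View pics/scene0.png

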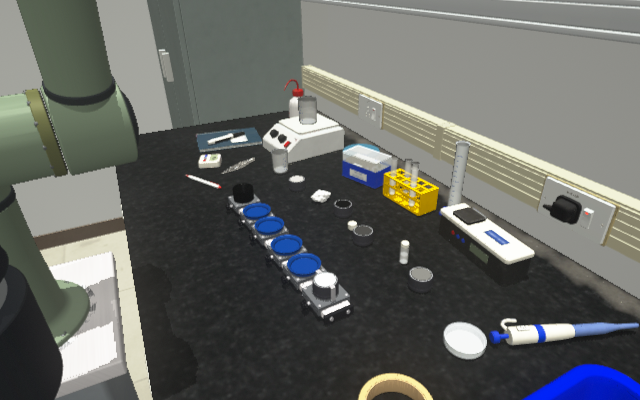

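View pics/wrist0.png

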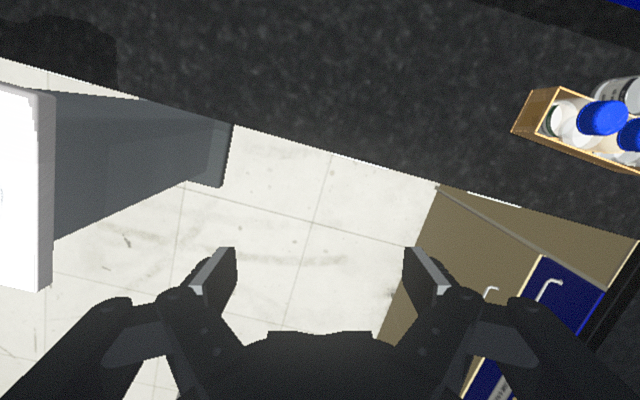

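```bash
python3 - <<'E'
import cv2,numpy as np
t=cv2.imread("pics/top0.png"); c=t[130:280,190:430]; cv2.imwrite("pics/topz.png",cv2.resize(c,(800,500),interpolation=cv2.INTER_CUBIC))
s=cv2.imread("pics/scene0.png"); c=s[160:320,220:450]; cv2.imwrite("pics/scz.png",cv2.resize(c,(800,556),interpolation=cv2.INTER_CUBIC))
E
```

```text
(no output)
```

View pics/topz.png

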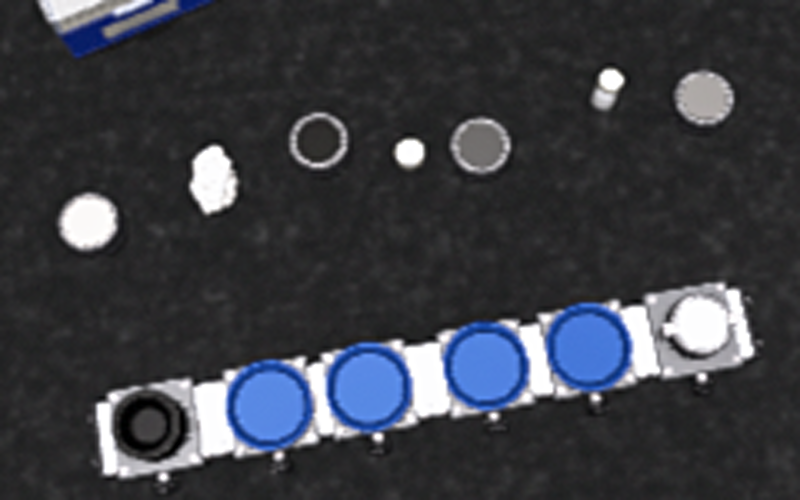

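View pics/scz.png

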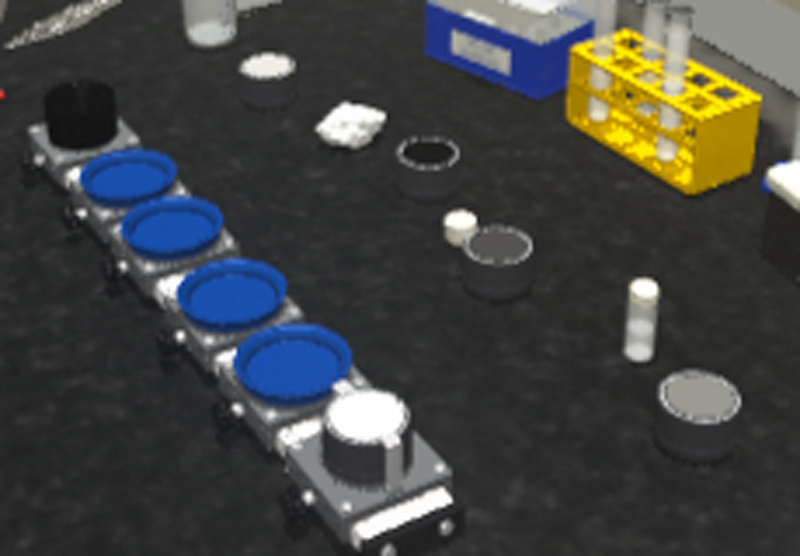

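```bash
cat > h.py <<'E'
import cv2,numpy as np
from scipy.spatial.transform import Rotation as Ro
from bench import bot, solve_ik, imaging
def cast(m,u,v,z):
    R=Ro.from_euler('xyz',m['rotation']).as_matrix(); K=m['K']
    d=R@np.array([(u-K[0,2])/K[0,0],-(v-K[1,2])/K[1,1],-1.])
    p=np.array(m['position']); return p+d*(z-p[2])/d[2]
def proj(m,X):
    R=Ro.from_euler('xyz',m['rotation']).as_matrix(); K=m['K']
    c=R.T@(np.array(X)-m['position']); return np.array([K[0,0]*c[0]/-c[2]+K[0,2],-K[1,1]*c[1]/-c[2]+K[1,2]])
def blue(img,amin=100):
    h=cv2.cvtColor(img,cv2.COLOR_BGR2HSV); mk=cv2.inRange(h,(100,120,60),(130,255,255))
    cs,_=cv2.findContours(mk,cv2.RETR_EXTERNAL,cv2.CHAIN_APPROX_NONE)
    return [cv2.fitEllipse(c) for c in cs if cv2.contourArea(c)>amin]
def plane_circle(m,c,z):
    "cast contour to plane z and take the enclosing circle / moments"
    P=np.array([cast(m,p[0][0],p[0][1],z)[:2] for p in c],np.float32)
    return cv2.fitEllipse(P.reshape(-1,1,2))
E
python3 - <<'E'
from h import *
np.set_printoptions(precision=1,suppress=True)
for n in ["top","scene"]:
    m=imaging.camera_model(n); im=cv2.imread(f"pics/{n}0.png")
    h=cv2.cvtColor(im,cv2.COLOR_BGR2HSV); mk=cv2.inRange(h,(100,120,60),(130,255,255))
    cs,_=cv2.findContours(mk,cv2.RETR_EXTERNAL,cv2.CHAIN_APPROX_NONE)
    for c in cs:
        if cv2.contourArea(c)<250 or len(c)>300: continue
        e=plane_circle(m,c,36); print(n,"blue px",np.array(cv2.fitEllipse(c)[0]),"w",np.array(e[0]),np.array(e[1]))
    # bright ring/faces: threshold, blobs in ROI
    g=im.max(2); mk=(g>95).astype(np.uint8)*255
    cs,_=cv2.findContours(mk,cv2.RETR_EXTERNAL,cv2.CHAIN_APPROX_NONE)
    for c in cs:
        if not 40<cv2.contourArea(c)<700: continue
        e=plane_circle(m,c,26)
        if 20<e[1][0] and e[1][1]<60 and 250<e[0][0]<800: 
          x,y=map(int,cv2.fitEllipse(c)[0]); print(n,"std? px",(x,y),im[y,x],"w26",np.array(e[0]),np.array(e[1]))
m=imaging.camera_model("top")
for nm,u,v,z in [("white",399.5,227.5,52),("trap",234.5,257.5,56)]: print(nm,cast(m,u,v,z))
E
```

```text
top blue px [270.3 251.1] w [457.5 117.5] [57.9 61.4]
top blue px [300.1 245.5] w [462.2  47. ] [56.8 62. ]
top blue px [335.2 239.2] w [467.3 -36.5] [56.8 62. ]
top blue px [366.1 233.7] w [ 471.6 -110.5] [57.2 61.4]
top blue px [231.7 134.8] w [759.1 187.5] [ 21.7 175.8]
top blue px [173.8 107.9] w [851.1 331.1] [103.6 106.6]
top std? px (216, 196) [248 249 251] w26 [607.5 238.6] [40.8 41.1]
top std? px (253, 183) [254 253 253] w26 [628.3 144.7] [32.4 49.9]
top std? px (312, 175) [254 253 253] w26 [631.6  -1.5] [21.4 22.1]
top std? px (333, 173) [110 111 114] w26 [631.3 -54.4] [41.1 42. ]
top std? px (285, 171) [45 45 47] w26 [649.3  64.9] [41.2 41.5]
top std? px (400, 158) [166 169 173] w26 [ 648.4 -226. ] [40.3 41.4]
scene blue px [587.1 384.6] w [ 689.1 -513.3] [ 52.7 157. ]
scene blue px [303.6 264.1] w [ 470.6 -114.6] [59.9 69.1]
scene blue px [286.3 244.3] w [466.6 -40.9] [60.3 70.7]
scene blue px [263.3 218.4] w [459.2  77.7] [ 62.3 154.1]
scene blue px [365.2 173.5] w [771.2 165.2] [118.6 158. ]
scene std? px (420, 273) [147 155 156] w26 [ 648.7 -227.1] [40.2 40.8]
scene std? px (296, 178) [231 237 239] w26 [607.9 238.2] [39.5 42.2]
white [ 474.5 -187.3   52. ]
trap [450.3 197.1  56. ]
```

```bash
python3 - <<'E'
from h import *
np.set_printoptions(precision=2,suppress=True)
YAW=np.pi/2+0.0625
bot.move_ptp([500,-70,230],[np.pi,0,YAW])
s=bot.get_state(); print(s['t'],s['tcp_pos'],s['orientation'],s['qpos'],s['contact_force'])
m=imaging.camera_model("wrist"); im=imaging.capture("wrist"); cv2.imwrite("pics/w1.png",im)
import pickle; pickle.dump(m,open("w1.pkl","wb")); print(m)
E
```

```text
2.225 [500.01 -70.78 230.01] [3.14 0.   1.63] [-0.29  0.24 -0.31  1.02 -0.    1.22] [ 0.66  0.1  -1.17]
{'K': array([[280.36,   0.  , 319.26],
       [  0.  , 280.36, 200.06],
       [  0.  ,   0.  ,   1.  ]]), 'position': array([495.14,  -0.04, 372.41]), 'rotation': array([-0.28,  0.  ,  0.06])}
```

View pics/w1.png

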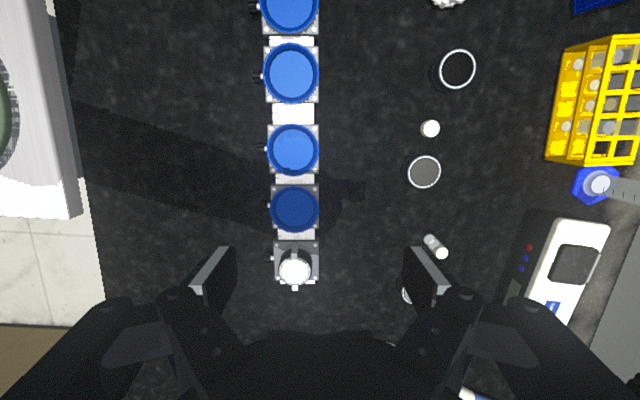

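```bash
python3 - <<'E'
from h import *
import pickle
np.set_printoptions(precision=1,suppress=True)
m=pickle.load(open("w1.pkl","rb")); im=cv2.imread("pics/w1.png")
h=cv2.cvtColor(im,cv2.COLOR_BGR2HSV); mk=cv2.inRange(h,(100,120,50),(130,255,255))
cs,_=cv2.findContours(mk,cv2.RETR_EXTERNAL,cv2.CHAIN_APPROX_NONE)
for c in cs:
    if cv2.contourArea(c)>400:
        e=plane_circle(m,c,36); print("blue",np.array(cv2.fitEllipse(c)[0]),np.array(e[0]),np.array(e[1]))
mk=((im.max(2)>95)*255).astype(np.uint8)
cs,_=cv2.findContours(mk,cv2.RETR_EXTERNAL,cv2.CHAIN_APPROX_NONE)
for c in cs:
    if 150<cv2.contourArea(c)<2500:
        for z in (26,52):
            e=plane_circle(m,c,z)
            if 25<e[1][0] and e[1][1]<60: print("br",z,np.array(cv2.fitEllipse(c)[0]),np.array(e[0]),np.array(e[1]))
# inner floor of cups: lighter blue disc via top view, looser mask
m=imaging.camera_model("top"); im=cv2.imread("pics/top0.png")
h=cv2.cvtColor(im,cv2.COLOR_BGR2HSV)
for lo in (20,60,100):
  mk=cv2.inRange(h,(95,90,lo),(135,255,255))
  cs,_=cv2.findContours(mk,cv2.RETR_EXTERNAL,cv2.CHAIN_APPROX_NONE)
  for c in cs:
    x,y=cv2.fitEllipse(c)[0] if len(c)>5 else (0,0)
    if 220<y<270 and 250<x<390 and cv2.contourArea(c)>200:
        e=plane_circle(m,c,36); print(lo,np.array(e[0]),np.array(e[1]))
E
```

```text
blue [293.8 208.8] [ 469.8 -111.5] [60. 62.]
blue [594.2 183.3] [836.7 -55.7] [44.7 57.3]
blue [292.2 149.5] [465.2 -37.8] [59.8 62. ]
blue [290.1  72.7] [460.1  45.9] [60.4 62.1]
blue [288.5  13.7] [456.5 103.2] [32. 66.]
br 26 [423.9 171.5] [629.5 -55.5] [41.1 41.5]
br 52 [423.9 171.5] [619.4 -51.3] [38.  38.4]
br 26 [457.   68.5] [647.4  63.7] [40.9 41.2]
br 52 [457.   68.5] [636.   58.9] [37.9 38.1]
20 [457.6 117.3] [58.8 62.4]
20 [461.9  46.7] [58.3 63.5]
20 [467.3 -36.8] [58.3 62.5]
20 [ 471.6 -110.9] [58.2 63.4]
60 [457.6 117.3] [58.8 62.4]
60 [461.8  46.7] [58.3 63.2]
60 [467.3 -36.8] [58.3 62.5]
60 [ 471.6 -110.9] [58.2 63.4]
100 [457.4 117.3] [59.  61.7]
100 [461.5  46.7] [58.7 61.4]
100 [466.8 -36.8] [58.6 61.3]
100 [ 471.4 -110.9] [58.6 61.8]
```

```bash
cat >> h.py <<'E'
np.set_printoptions(precision=2,suppress=True)
YAW=np.pi/2+0.0625
RO=[np.pi,0,YAW]
STD=dict(pale=(606.6,238.1),dark=(648.4,64.3),mid=(630.4,-55.0),light=(647.6,-226.5))
CUP=dict(pale=(470.6,-111.2),light=(466.2,-37.4),mid=(461.0,46.3),dark=(456.6,116.9))
def st(tag):
    s=bot.get_state(); print(tag,"t",round(s['t'],2),s['tcp_pos'],"F",s['contact_force'],"op",round(s['opening'],3)); return s
def pick(n):
    x,y=STD[n]
    bot.move_ptp([x,y,95],RO); bot.movel([x,y,7],max_speed=100); 
    bot.grip(0.2,40); st("gripped")
    bot.movel([x,y,115],max_speed=150); return st("lifted")
def shot(f):
    import pickle
    m=imaging.camera_model("wrist"); im=imaging.capture("wrist"); cv2.imwrite(f"pics/{f}.png",im); pickle.dump(m,open(f+".pkl","wb"))
E
python3 - <<'E'
from h import *
pick("mid")
bot.move_ptp([CUP["mid"][0],CUP["mid"][1],115],RO); st("hover")
shot("w2")
E
```

```text
gripped t 4.56 [630.96 -55.1    7.73] F [-0.7   0.58  4.77] op 0.495
lifted t 5.42 [629.56 -54.85 113.88] F [-0.35 -0.13 -0.57] op 0.501
hover t 6.23 [462.66  45.95 115.19] F [ 0.77 -0.07 -1.24] op 0.496
```

View pics/w2.png

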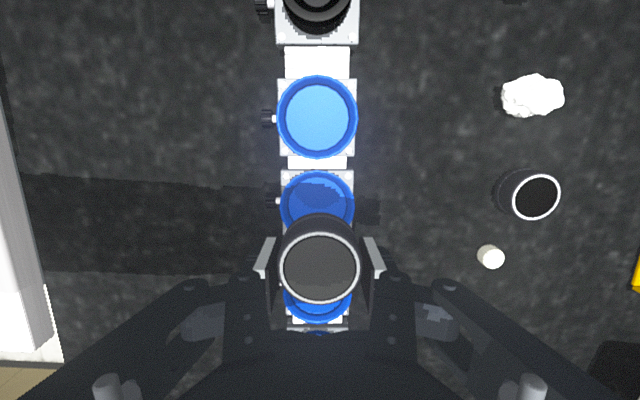

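```bash
python3 - <<'E'
from h import *
import pickle
s=st("now"); shot("w3"); m=pickle.load(open("w3.pkl","rb")); im=cv2.imread("pics/w3.png")
print(m['position'],m['rotation'])
h=cv2.cvtColor(im,cv2.COLOR_BGR2HSV); mk=cv2.inRange(h,(100,120,50),(130,255,255))
cs,_=cv2.findContours(mk,cv2.RETR_EXTERNAL,cv2.CHAIN_APPROX_NONE)
for c in cs:
    if cv2.contourArea(c)>400:
        e=plane_circle(m,c,36); print("blue",np.array(cv2.fitEllipse(c)[0]),np.array(e[0]),np.array(e[1]))
# bright ring of held face
mk=((im.max(2)>110)*255).astype(np.uint8); mk[:225]=0; mk[310:]=0; mk[:,:276]=0; mk[:,362:]=0
P=cv2.findNonZero(mk); h=cv2.convexHull(P); print(cv2.fitEllipse(h))
z=s['tcp_pos'][2]+19; print(plane_circle(m,h,z),z)
E
```

```text
now t 6.28 [463.23  45.7  115.26] F [ 0.52  0.04 -0.96] op 0.497
[457.99 116.48 257.65] [-0.28 -0.    0.06]
blue [315.38 302.34] [465.11 -46.53] [43.35 57.86]
blue [315.43 198.35] [459.26  52.86] [47.22 65.89]
blue [315.77 116.23] [455.79 116.93] [60.04 62.18]
((317.7171325683594, 264.626220703125), (82.46294403076172, 139.0130615234375), 179.57571411132812)
((461.99444580078125, 44.83671951293945), (40.611846923828125, 76.47711181640625), 3.4499688148498535) 134.25902072427647
```

```bash
python3 - <<'E'
from h import *
for i in range(4):
    bot.dwell(0.2); s=st("d")
print(s['qpos'], solve_ik([*CUP['mid'],115],RO))
E
```

```text
d t 6.53 [461.93  45.79 114.87] F [ 0.26 -0.11 -0.56] op 0.498
d t 6.73 [461.18  46.12 114.9 ] F [ 0.15 -0.14 -0.58] op 0.497
d t 6.93 [461.01  46.3  115.01] F [-0.67  0.07 -0.77] op 0.499
d t 7.13 [460.99  46.36 115.04] F [ 0.25 -0.16  0.32] op 0.495
[-0.06  0.29 -0.58  0.7   0.    1.45] [-0.06  0.29 -0.58  0.7   0.    1.45]
```

```bash
python3 - <<'E'
from h import *
import pickle
s=st("now"); shot("w4"); m=pickle.load(open("w4.pkl","rb")); im=cv2.imread("pics/w4.png")
h=cv2.cvtColor(im,cv2.COLOR_BGR2HSV); mk=cv2.inRange(h,(100,120,50),(130,255,255))
cs,_=cv2.findContours(mk,cv2.RETR_EXTERNAL,cv2.CHAIN_APPROX_NONE)
for c in cs:
    if cv2.contourArea(c)>2000:
        e=plane_circle(m,c,36); print("blue",np.array(cv2.fitEllipse(c)[0]),np.array(e[0]),np.array(e[1]))
g=im.max(2); 
# face: mid-grey uniform disc
b=cv2.inRange(im,(60,60,60),(110,110,110)); b=cv2.morphologyEx(b,cv2.MORPH_OPEN,np.ones((5,5)))
cs,_=cv2.findContours(b,cv2.RETR_EXTERNAL,cv2.CHAIN_APPROX_NONE); 
print([ (cv2.contourArea(c),cv2.fitEllipse(c)) for c in cs if cv2.contourArea(c)>800 and cv2.boundingRect(c)[0]>250 and cv2.boundingRect(c)[0]<330])
print(im[255,270:370].max(1))
cv2.imwrite("pics/w4z.png",cv2.resize(im[200:330,240:400],(800,650))[:600])
E
```

```text
now t 7.13 [460.99  46.36 115.04] F [ 0.25 -0.16  0.32] op 0.495
blue [318.8  198.84] [459.65  53.36] [46.33 65.76]
blue [318.99 117.31] [455.8  116.96] [60.08 62.12]
[(3435.5, ((319.3878479003906, 268.30889892578125), (62.8309326171875, 69.63443756103516), 91.1440200805664))]
[ 67  45  52  47  52  50  44  56  71  71  83 113 175 224 220 182  78  51
  80  85  86  83  85  87  85  84  89  90  89  82  90  83  86  85  87  86
  87  81  83  88  84  86  86  85  88  91  88  88  88  90  87  90  88  87
  87  82  83  83  88  88  84  85  87  83  82  82  84  86  85  85  87  84
  85  79  84  86  83  84  89  82  86  70  46 108 195 224 214 161  82  76
  65  64  48  50  54  55  44  52  49  87]
```

View pics/w4z.png

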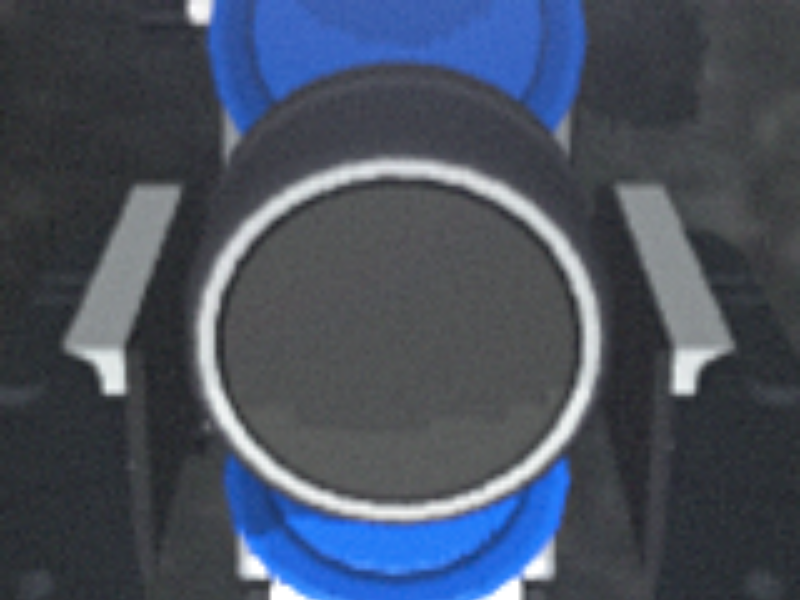

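```bash
cat >> h.py <<'E'
for k in CUP: CUP[k]=(CUP[k][0]-0.4,CUP[k][1])
def place(n,look=False):
    x,y=CUP[n]
    bot.move_ptp([x,y,115],RO); bot.dwell(0.5)
    bot.movel([x,y,44],max_speed=80); bot.dwell(0.4); st("above")
    hit=bot.movel([x,y,33],max_speed=12,threshold=4); s=st("down hit=%s"%hit)
    return s
def release(n):
    p=bot.get_state()['tcp_pos']
    bot.grip(0.62); st("released"); bot.dwell(0.2); bot.grip(0.9)
    x,y=CUP[n]; bot.movel([x,y,115],max_speed=150); st("up")
E
python3 - <<'E'
from h import *
import pickle
m=pickle.load(open("w4.pkl","rb")); print(cast(m,319.45,267.9,134.5)) # held face
place("mid"); shot("w5")
E
```

```text
[460.55  46.88 134.5 ]
above t 9.37 [460.71  46.3   44.19] F [-0.66 -0.54 -0.41] op 0.495
down hit=True t 10.0 [460.56  46.28  36.72] F [0.13 0.62 4.95] op 0.498
```

View pics/w5.png

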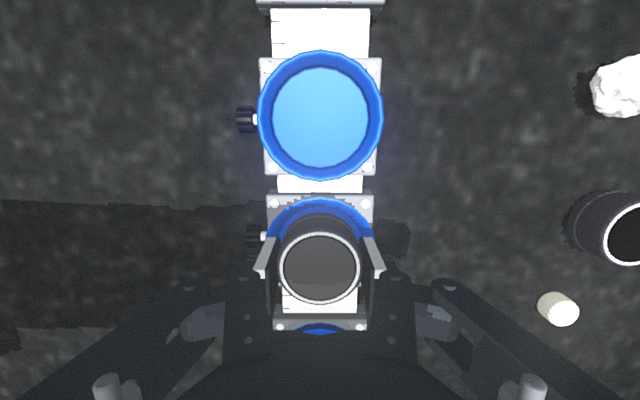

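```bash
python3 - <<'E'
from h import *
release("mid"); bot.grip(1.0); shot("w6")
E
```

```text
released t 10.32 [459.64  46.35  36.08] F [-0.34  0.57 -0.68] op 0.621
up t 11.55 [460.21  46.32 114.56] F [-0.07 -0.25 -0.36] op 0.901
```

View pics/w6.png

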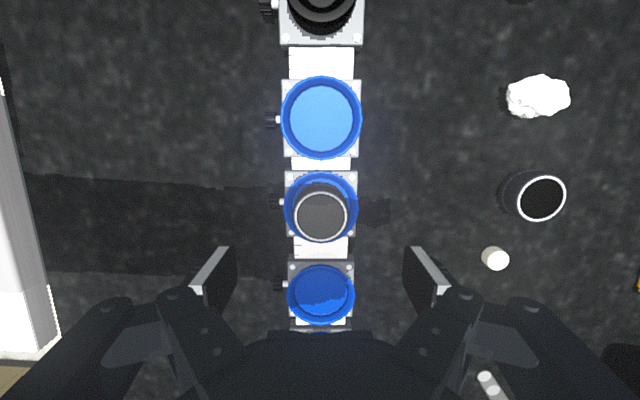

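The mid standard sits centred in its cup at (320,214), and contact came at the expected floor height. Next is dark.

```bash
python3 - <<'E'
from h import *
def cycle(n):
    print("==",n)
    s=pick(n)
    assert .44<s['opening']<.56
    s=place(n)
    assert abs(s['tcp_pos'][2]-36.5)<1.6
    release(n); bot.grip(1.0)
cycle("dark"); shot("w7")
E
```

```text
== dark
gripped t 14.14 [649.01  64.28   7.8 ] F [-0.28  0.34  4.74] op 0.495
lifted t 15.01 [647.53  64.3  113.89] F [-0.65  0.02 -1.13] op 0.497
above t 17.77 [456.33 116.92  44.19] F [-0.04  0.88 -0.58] op 0.495
down hit=True t 18.4 [456.11 116.89  36.73] F [0.95 0.08 4.86] op 0.497
released t 18.67 [455.28 116.81  36.09] F [ 0.14 -0.87  0.26] op 0.619
up t 19.9 [455.83 116.86 114.57] F [-1.07  0.38 -0.14] op 0.897
```

View pics/w7.png

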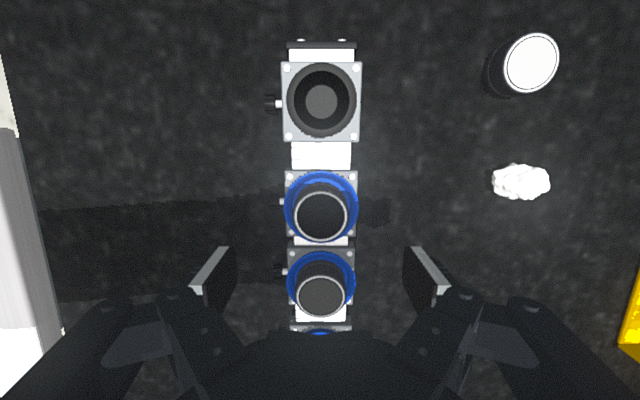

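The dark standard is centred in the cup by the trap at (321,214), and mid at (320,297) is undisturbed. Next are light and pale.

```bash
python3 - <<'E'
from h import *
def cycle(n):
    print("==",n)
    s=pick(n)
    assert .44<s['opening']<.56
    s=place(n)
    assert abs(s['tcp_pos'][2]-36.5)<1.6
    release(n); bot.grip(1.0)
cycle("light"); shot("w8"); cycle("pale"); shot("w9")
bot.move_ptp([560,-330,250],RO); bot.dwell(0.5); st("away")
t=imaging.capture("top"); s=imaging.capture("scene"); cv2.imwrite("pics/top9.png",t)
cv2.imwrite("pics/topz9.png",cv2.resize(t[130:280,190:430],(800,500),interpolation=cv2.INTER_CUBIC))
cv2.imwrite("pics/scz9.png",cv2.resize(s[160:320,220:450],(800,556),interpolation=cv2.INTER_CUBIC))
E
```

```text
== light
gripped t 23.17 [ 648.13 -226.77    7.81] F [-0.19 -0.16  4.69] op 0.499
lifted t 24.03 [ 646.78 -226.1   113.75] F [-0.02 -0.37 -1.67] op 0.496
above t 26.99 [465.92 -37.42  44.17] F [ 0.28  0.07 -2.02] op 0.502
down hit=True t 27.62 [465.76 -37.41  36.79] F [-0.08  0.68  5.4 ] op 0.5
released t 27.89 [464.95 -37.2   36.16] F [-0.41  0.25 -0.48] op 0.616
up t 29.12 [465.42 -37.3  114.55] F [0.06 0.63 0.35] op 0.904
== pale
gripped t 32.12 [607.2 238.3   7.8] F [-0.76  0.69  5.72] op 0.496
lifted t 32.98 [605.76 237.84 113.88] F [ 0.2   0.22 -0.38] op 0.5
above t 36.32 [ 470.34 -111.27   44.2 ] F [ 0.66 -0.41 -1.09] op 0.5
down hit=True t 36.95 [ 470.15 -111.17   36.78] F [-0.24  0.32  4.33] op 0.503
released t 37.22 [ 469.39 -110.86   36.13] F [-0.24  0.29 -0.62] op 0.62
up t 38.45 [ 469.83 -111.06  114.56] F [-0.34 -0.01 -0.2 ] op 0.901
away t 40.32 [ 560.06 -329.77  250.04] F [-0.27  1.34  0.49] op 1.003
```

View pics/topz9.png

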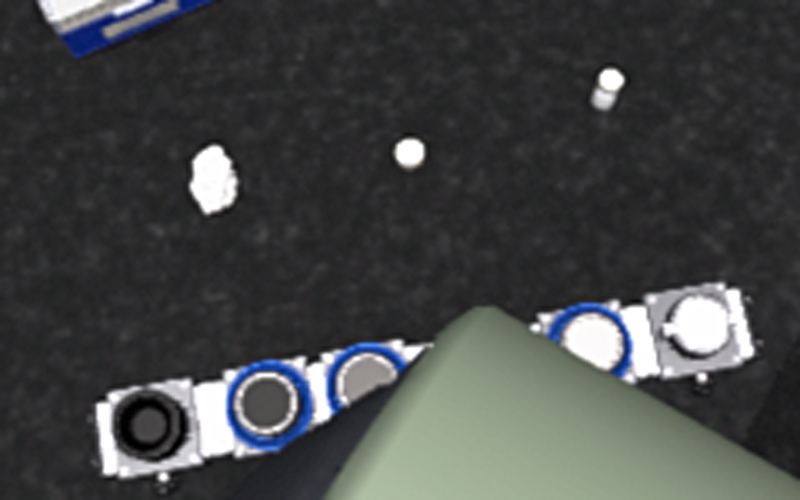

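View pics/scz9.png

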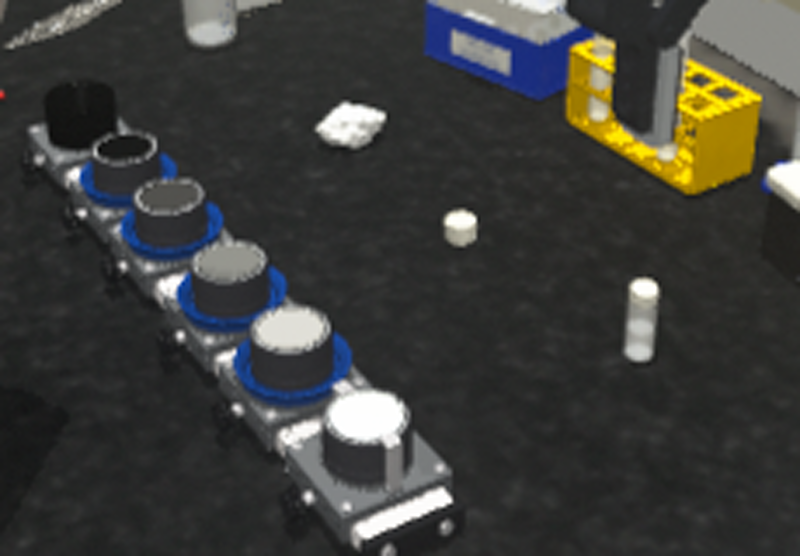

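View pics/w9.png

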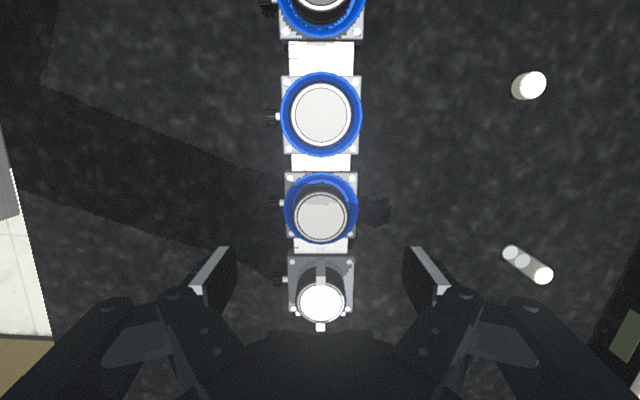

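The scene view shows all four standards upright and centred in their cups. From the trap, they run dark (125,150), mid (169,197), light (231,263) and pale (291,330), with the white reference next. The arm is clear, so I'm handing the job in.

```bash
python3 -c "
from h import *
bot.sign_off(); st('end')"
```

```text
the job is handed in; nothing more can be done
the job is handed in; nothing more can be done
```

All four grey standards are in the rail's riders in order of shade. From the white reference they run pale, light, mid and dark, with dark beside the light trap. I handed the job in just after 40 s on the robot's clock, well under the 93 s limit.

- **Seating:** I lowered each standard slowly until the tool felt light contact (about 4–5 N). All four touched down within 0.1 mm of where the cup floor should be, and I then released them.
- **Final pictures:** The scene view shows all four upright and centred in their cups, with the arm clear. In the top view the arm hid the light standard and part of mid, so the light one was checked in the scene view and mid in the wrist and scene views.
- **Disagreements:** The top and wrist cameras differed by about 2 mm in x and 1 mm in y. I used the average, shifted 0.4 mm after looking at the first standard held above its cup. The arm also overshot by up to about 2 mm after fast moves, so I let it settle before each placing.

No check failed. The sign-off reports no verdict.

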